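# Refit the keyed filter cell of a polariscope and hold it home

## Robot

A 6-joint arm with a two-finger parallel gripper is mounted at the origin on a cart in front of the work surface, level with it; the furniture and walls round the work are solid. World frame = base frame: x ahead of the robot, y to its left, z up, the work surface at z = 0. Lengths are in m, angles in rad, forces in N, time in s.
With the tool pointing down it reaches from about 0.225 to 0.875 m from the base axis. Payload 3.4 kg.
Tool frame: the origin (TCP) lies at the very end of the fingers, on their centre line; the grasp point (between the pads) lies behind it (manip.grasp_offset is the z of the grasp point in the tool frame, in m); z points along the fingers, y is the line along which they close (so a half turn about z gives the same grasp; the last joint's range is limited). The gripper opens to 85 mm and grips with 20 to 120 N. Pads are 22 mm wide; open, the fingers measure 114 mm over their backs; the gripper's body (76 mm by 85 mm) begins 54 mm behind the grasp point. The pads swing forward as they close: fully open they stand 13 mm farther back than shut.
Start: joints at [-1.268, 0.276, 1.505, -0, 1.361, -0.121], TCP at [0.236, -0.524, 0.231] pointing down, gripper open.
Joint ranges: [-2.89, 2.89], [-0.75, 2.08], [0.22, 2.7], [-1.18, 4.32], [0.11, 2.71], [-2.7, 2.7]. Speed limits (rad/s): [2.57, 2.57, 3.14, 3.14, 3.14, 3.14].

## Interface

Orientations are given as a unit quaternion [w, x, y, z].
In Python, from rig import manip gives the robot as it stands.
- The arm moves only by the shell command python3 -m pendant 'ROWS' [FORCE]. ROWS is JSON, a list of rows, each an object of numbers: "dx", "dy", "dz": the shift along the tool's x, y, z in m; "rx", "ry", "rz": the turn, a rotation vector about the tool's x, y, z in degrees; "hand": the finger opening in m, from 0 to 0.0854. In form: [{"dx": .., "dy": .., "dz": .., "rx": .., "ry": .., "rz": .., "hand": ..}, ...]. A call has 1 to 12 rows; each row shifts and turns the commanded pose from where the row before left it, along the tool's axes as they then stand; what a row does not reach is not made up. A row lasts 1/12 s, in which the tool goes at most 41.7 mm and 7.16 degrees, less where a joint would pass 70% of its speed; a pose out of reach is approached as far as the arm can. A call is refused whole if a number of a shift passes 0.0417 or a number of a turn 7.16, either way. A call with a gripper value outside its range is refused whole. The fingers move at their own pace and stop on an object; FORCE is the grip in N (left out, the last holds). Time passes only in rows, so rows that do not move let the fingers close. It gives the time, the measured TCP pose, the force, the opening and the grip force at its end, in the units of the state.
- manip.get_state(): the state, without advancing time (a new reading comes with each control period).
- manip.get_image(name): name is "scene" or "top"; returns a dict with "frame" (480x640x3 uint8, red, green, blue), "fx", "fy", "cx", "cy" (pixels), "position" and "attitude" of the camera in the world. Camera axes: x right, y up, looking along -z (the intrinsics and any distortion apply to the point x, -y, -z); pixel columns grow to the right and rows downward; lengths in m; the calibration is good to about 2 mm. A picture is of the moment at which its call begins. There is no depth.
- manip.sign_off(): hands the job in; it is judged then, once.
The state is a dict: "clock": time; "qpos": joint angles; "qd": joint speeds; "effort": joint torques, N m; "position": TCP position; "ee_rot": TCP orientation; "contact_force": force on the tool from outside, world axes, zero at the start; "moment": the same for the moment, N m; "width": finger opening in m; "gripper_force": force on a finger pad.
Only numpy, scipy, OpenCV 4.12 (cv2) and the standard library are available. Lean on these libraries where they do the work, as an engineer would, in place of code of your own. Each camera call takes 0.05 s, during which the arm holds its last target. There are 200 camera calls.

## Task

Slide the polariscope's lamp by its side handle, without lifting or tipping it, out from under the analyser until it stands in the empty engraved ring at the near end of the base plate. Then set the loose knurled filter cell on the lamp's spigot, turn it until the keyways hidden in its skirt drop over the pins, and push it down against the spring until it sits fully home on the lamp. Finish while still holding it pushed home, so that I can do up the set-screw; leave the loupe, vial, red case and tweezers where they are.

Things in the scene. Friction and masses are not known exactly. Their poses are not given: they have to be found in the camera images.
- lamp: round dark LED lamp house, loose, about 1 kg, 72 mm across, on a rubber foot on the 8 mm base plate; origin at the centre of its underside, z up; side handle along its own -x. Bright flat seat face on top, 70 mm above the origin, with a spigot 41 mm across, 18 mm high; three 4 mm pins stick 4.5 mm out of the spigot's side, 120 degrees apart, tops 9 mm above the seat
- lamp_handle (a point): grip point on the lamp's handle, a level 12 mm round steel bar along the lamp's x axis with a black end button 19 mm across; on the bar's axis, 105 mm from the lamp's axis, 34 mm above the lamp's underside (42 mm above the bench). The bar is bare for 64 mm from here towards the lamp and 23 mm to the button
- lamp_seat (a point): centre of the lamp's flat seat face at the foot of the spigot, 70 mm above the lamp's underside; x, y, z axes as the lamp's. The home position of the filter cell's origin
- load_mark (a point): centre, on the plate's top, of the empty engraved ring (77 mm across, bright lines) at the near end of the fixed dark base plate (256 x 116 x 8 mm); axes of the plate, +x runs along it to the analyser's end. The lamp has to be slid here. Beware: the bench lamp's black arm crosses the bench at x = 0.64 m, about 0.45 to 0.55 m above it
- view_mark (a point): centre, on the plate's top, of the other engraved ring, 150 mm from load_mark along the plate's +x. The lamp starts in it, below the analyser, a knurled ring 52 mm across, 152 to 168 mm above the bench, carried by a column 12 mm thick and 180 mm high that stands 57 mm from this point, at the plate's far right corner
- filter_cell: loose knurled aluminium collar with a dark filter, 56 mm across, 34 mm high, 0.13 kg, standing on its skirt; origin at the centre of its underside, z up. Skirt bore 44 mm, 20 mm deep; three keyways 8 mm wide, 120 degrees apart, inside it, at an angle not marked and not known. Off them the skirt rests on the pins 9 mm above home; within about 0.08 rad of the pins it drops towards the seat
- diffuser (a joint): travel in m of the white spring-loaded diffuser inside the spigot, pushed down by the filter cell: 0 free, grows as it is pressed, about 0.004 with the cell fully home. The cell meets it 4 mm above home; the spring gives 2.7 N there and about 6.5 N at home, so a cell let go rises again
- loupe: bystander: black double loupe, 18 x 62 x 28 mm, lying on the bench; origin at the centre of its underside
- vial_white_cap: bystander: clear vial with a white cap, 37 mm across, 55 mm high, standing on the bench; origin at the centre of its underside
- red_case: bystander: flat plastic case with a lid, 48 x 70 x 22 mm; origin at the centre of its underside
- tweezers_a: bystander: tweezers, 16 x 129 x 10 mm, long axis y; origin at the centre of the underside
Not all that is in view belongs to the job. Several things have the shape of the filter_cell; the one meant has the colours described above.

How it is judged:
On the way:
1. the lamp stands in the empty engraved ring (horizontal distance between lamp and load_mark below 0.008 m and linear speed of lamp below 0.01 m/s), for 0.2 s.
At the end, for the whole second after the job is handed in: Lamp within 8 mm of the empty ring's centre and upright; filter cell on the spigot, square, its skirt within 1.5 mm of the seat; diffuser pressed more than 2.5 mm; the fingers still press on the cell with more than 2 N, all held through the last second (horizontal distance between lamp and load_mark below 0.008 m and angle between lamp's own z axis and vertical below 0.05 rad and z of filter_cell in the frame of lamp_seat below 0.0015 m and horizontal distance between filter_cell and lamp_seat below 0.003 m and angle between the z axis of filter_cell and the z axis of lamp, either way round below 0.06 rad and value of joint diffuser above 0.0025 m and contact force between the fingers and filter_cell above 2 N); the arm keeps its last pose, push and grip.
It fails at once if the lamp is lifted off the plate or tipped (z of lamp in the frame of load_mark above 0.006 m or angle between lamp's own z axis and vertical above 0.12 rad).
It fails at once if a bystander is disturbed (distance of any of loupe, vial_white_cap, red_case, tweezers_a from where it was at the start of the episode above 0.015 m).
It also fails if it takes over 61 s, if anything falls off the work surface, if the arm or the gripper's body presses on something with over 40 N, if the wrist force passes 120 N, or if a joint passes its speed limit or range.

## Working session

There is one attempt and no reset: what is moved stays moved. The work goes in short steps, Python scripts to look and compute and a shell command to move; the robot and the scene stay as the last step left them, time stands still between calls to the robot, and variables do not carry over. Pictures are saved under pics/ and viewed, at most 10 in all, crops included, and the job is handed in when it is done.

```bash
ls; mkdir -p pics
cat > h.py <<'E'
import numpy as np, cv2
from rig import manip
from scipy.spatial.transform import Rotation as R
def snap(name,fn):
    im=manip.get_image(name); cv2.imwrite('pics/'+fn,im['frame'][:,:,::-1])
    d={k:im[k] for k in im if k!='frame'}; np.save('pics/'+fn+'.npy',d,allow_pickle=True); return im
E
python3 - <<'E'
from h import *
for n in('scene','top'):
    im=snap(n,n+'0.png'); print(n,{k:v for k,v in im.items() if k!='frame'})
print(manip.get_state(),manip.grasp_offset)
E
```

```text
pics
scene {'fx': 527.6374907034137, 'fy': 527.6374907034137, 'cx': 327.8505244393803, 'cy': 235.06941310002912, 'position': array([0.10305339, 0.79101031, 0.59512861]), 'attitude': array([-0.19707038, -0.12513135,  0.51835457,  0.82268703])}
top {'fx': 468.3518205472867, 'fy': 468.3518205472867, 'cx': 315.66166550797396, 'cy': 242.05760287345402, 'position': array([ 0.4226572 , -0.14014903,  1.05708237]), 'attitude': array([ 0.70925914,  0.06083647, -0.06517936, -0.69928682])}
{'clock': 0.1, 'qpos': array([-1.26800160e+00,  2.76551952e-01,  1.50600663e+00,  2.87727057e-06,
        1.36071950e+00, -1.20986775e-01]), 'qd': array([-0.00173082, -0.00140587, -0.00458895, -0.00085967,  0.00082812,
       -0.00066479]), 'effort': array([ 8.50088800e-04, -4.17701697e+01, -2.46404368e+01, -1.85363087e-04,
        5.80194552e-03, -1.04991378e-05]), 'position': array([ 0.23630614, -0.52367737,  0.23051467]), 'ee_rot': array([-8.39364024e-04,  9.77634737e-01,  2.10308372e-01, -7.50998136e-05]), 'contact_force': array([-0.17293497, -0.61313574, -0.26641632]), 'moment': array([ 0.02227871, -0.03748472, -0.04206045]), 'gripper_force': 0.0, 'width': 0.08544462614007298} -0.0187
```

View pics/scene0.png

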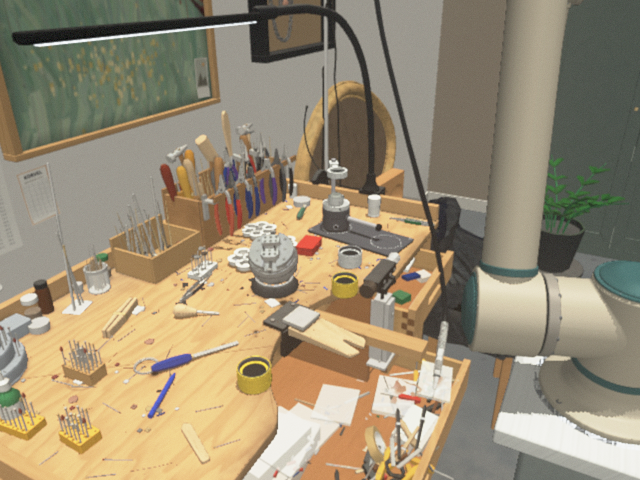

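View pics/top0.png

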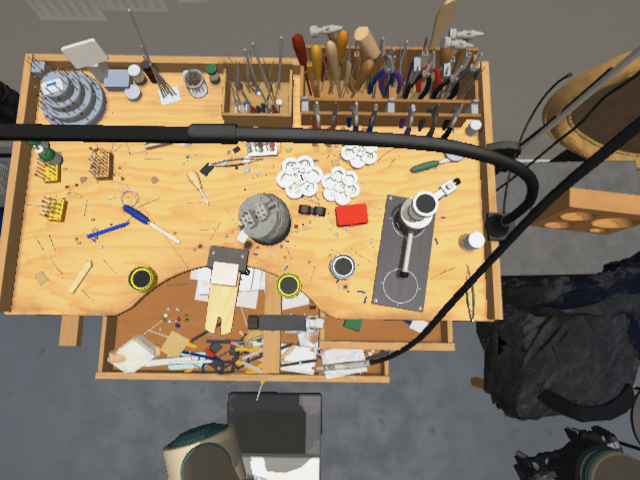

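Run:
```python
from h import *
a=cv2.imread('pics/top0.png')[170:320,320:500]; cv2.imwrite('pics/tc.png',cv2.resize(a,None,fx=4,fy=4,interpolation=cv2.INTER_CUBIC))
a=cv2.imread('pics/scene0.png')[155:275,290:450]; cv2.imwrite('pics/sc.png',cv2.resize(a,None,fx=5,fy=5,interpolation=cv2.INTER_CUBIC))
```

```text
(no output)
```

View pics/tc.png

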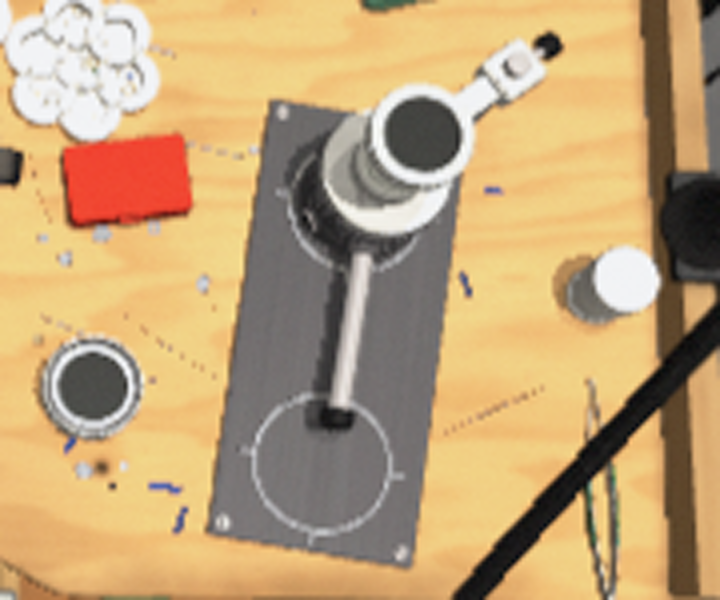

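View pics/sc.png

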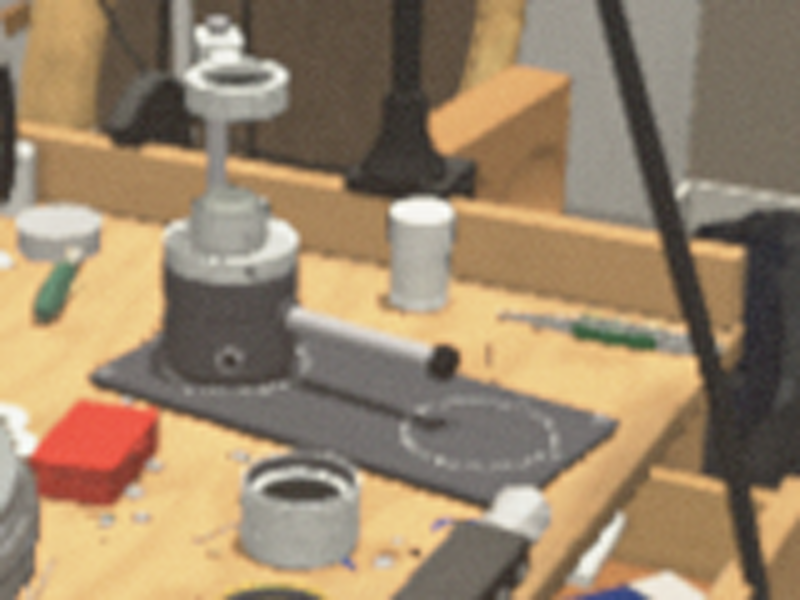

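```bash
cat >> h.py <<'E'
C={n:np.load(f'pics/{n}0.png.npy',allow_pickle=True).item() for n in('scene','top')} if __import__('os').path.exists('pics/top0.png.npy') else {}
def ray(n,u,v):
    c=C[n]; q=c['attitude']; Rm=R.from_quat([q[1],q[2],q[3],q[0]]).as_matrix()
    d=Rm@np.array([(u-c['cx'])/c['fx'],-(v-c['cy'])/c['fy'],-1]); return c['position'],d/np.linalg.norm(d)
def proj(n,p):
    c=C[n]; q=c['attitude']; Rm=R.from_quat([q[1],q[2],q[3],q[0]]).as_matrix()
    x=Rm.T@(np.asarray(p)-c['position']); return np.array([c['cx']+c['fx']*x[0]/-x[2],c['cy']-c['fy']*x[1]/-x[2]])
def onz(n,u,v,z):
    p,d=ray(n,u,v); return p+d*(z-p[2])/d[2]
def tri(t,s):
    (p,d),(q,e)=ray('top',*t),ray('scene',*s)
    a,b=np.linalg.lstsq(np.c_[d,-e],q-p,rcond=None)[0]; x,y=p+a*d,q+b*e
    return (x+y)/2,np.linalg.norm(x-y)
T=lambda u,v:((u+.5)/4-.5+320,(v+.5)/4-.5+170)
S=lambda u,v:((u+.5)/5-.5+290,(v+.5)/5-.5+155)
E
python3 - <<'E'
from h import *
np.set_printoptions(precision=4,suppress=True)
for n,t,s in [('load',(321,464),(481,435)),('button',(336,418),(445,361)),('bar root',(360,256),(292,318)),('cell top',(92,386),(301,481)),('vial top',(627,280),(421,208)),('analyser top',(423,135),(237,77)),('plate corner NR',(412,567),(615,424)),('tweezer tip',(590,380),(503,317))]:
    x,e=tri(T(*t),S(*s)); print(n,x,e)
print('load z8',onz('top',*T(321,464),.008),onz('scene',*S(481,435),.008))
for c in [(278,100),(208,532),(412,567)]: print('corner',onz('top',*T(*c),.008))
print('cell z34',onz('top',*T(92,386),.034),onz('scene',*S(301,481),.034))
print('tw',onz('top',*T(590,380),.005),onz('top',*T(607,598),.005))
# cable
sc=np.array([[375,0],[412,155],[428,213],[441,273],[444,330]],float)
for t in [(520,232),(499.5,250),(467,287),(436,319.5),(410,343),(375,360)]:
    p,d=ray('top',*t)
    best=min(((abs(u-np.interp(v,sc[:,1],sc[:,0])),k) for k in np.linspace(.2,1.3,1101) for u,v in [proj('scene',p+k*d)] if 0<=v<=330),default=None)
    if best: print('cable',t,best[0],p+best[1]*d)
E
```

```text
load [ 0.5151 -0.3357  0.0074] 0.0010239563030908154
button [ 0.537  -0.3377  0.043 ] 0.001184310765384649
bar root [ 0.6278 -0.3526  0.0426] 0.00020712942403556113
cell top [ 0.5545 -0.2054  0.0321] 0.00017947082690865075
vial top [ 0.6143 -0.4949  0.0567] 0.0012243066237766665
analyser top [ 0.6637 -0.3591  0.1666] 8.796161385674674e-06
plate corner NR [ 0.4599 -0.3857  0.0038] 0.0015666190123758417
tweezer tip [ 0.5641 -0.4914  0.0016] 0.004049559413534735
load z8 [ 0.5155 -0.3354  0.008 ] [ 0.5141 -0.3347  0.008 ]
corner [ 0.7263 -0.3143  0.008 ]
corner [ 0.4768 -0.2718  0.008 ]
corner [ 0.459 -0.385  0.008]
cell z34 [ 0.5543 -0.2053  0.034 ] [ 0.5528 -0.202   0.034 ]
tw [ 0.5655 -0.4896  0.005 ] [ 0.4436 -0.4937  0.005 ]
cable (520, 232) 0.011789749686840878 [ 0.5576 -0.431   0.4124]
cable (499.5, 250) 0.001359798037640303 [ 0.5385 -0.4173  0.371 ]
cable (467, 287) 0.03373929458814473 [ 0.4939 -0.4082  0.2441]
cable (436, 319.5) 0.002686958020376551 [ 0.4396 -0.385   0.1197]
cable (410, 343) 0.028242808562367827 [ 0.3897 -0.3573 -0.0014]
cable (375, 360) 0.0011779491350694116 [ 0.3437 -0.2958 -0.1261]
```

The pictures show the lamp in the far ring under the analyser (top view about 415,215) with its handle pointing at the robot (button at 404,274). The empty ring is centred at about (400,286). The aluminium cell is at (343,266), and the yellow look-alikes are elsewhere. A black cable hangs to the right of the ring, so I'll approach on the robot's side of it.

```bash
python3 -m pendant '[{"rz":6.8,"hand":0.04},{"rz":6.8},{"rz":6.8},{"rz":6.7},{"rz":6.7},{"dy":-0.033},{"dy":-0.033},{"dy":-0.033},{"dy":-0.033},{"dy":-0.033},{"dy":-0.033},{"dy":-0.034}]' 25; python3 -m pendant '[{"dx":0.029},{"dx":0.029},{"dx":0.029},{"dx":0.029},{"dx":0.029},{"dx":0.029},{"dx":0.029},{"dx":0.029},{"dx":0.029},{"dx":0.028},{},{}]'
python3 - <<'E'
from h import *
s=manip.get_state(); p=s['position']; q=s['ee_rot']; M=R.from_quat([q[1],q[2],q[3],q[0]]).as_matrix()
print(M); print('to grip (tool axes)',M.T@(np.array([.560,-.342,.0233])-p))
snap('top','top1.png'); snap('scene','scene1.png')
E
```

```text
[[ 9.11540766e-01  4.11209414e-01 -4.99890935e-04]
 [ 4.11209666e-01 -9.11539368e-01  1.60959461e-03]
 [ 2.06210189e-04 -1.67277109e-03 -9.99998580e-01]]
to grip (tool axes) [ 0.36972491 -0.03215349  0.20734499]invalid input
invalid input
```

```bash
python3 -m pendant '[{"rz":6.8,"hand":0.04},{"rz":6.8},{"rz":6.8},{"rz":6.7},{"rz":6.7}]' 25;python3 -m pendant '[{"dx":0,"dy":0,"dz":0,"rx":0,"ry":0,"rz":6.8,"hand":0.04},{"dx":0,"dy":0,"dz":0,"rx":0,"ry":0,"rz":6.8,"hand":0.04}]' 25
```

```text
clock: 0.37
position: [0.2364, -0.524, 0.231]
ee_rot: [-0.0, 0.996, 0.09, -0.0]
contact_force: [-0.3, 0.3, 0.2]
width: 0.064
gripper_force: 0.0invalid input
```

```bash
python3 -m pendant '[{"dx":0,"dy":0,"dz":0,"rx":0,"ry":0,"rz":6.7,"hand":0.04},{"dx":0,"dy":0,"dz":0,"rx":0,"ry":0,"rz":6.7,"hand":0.04},{"dx":0,"dy":0,"dz":0,"rx":0,"ry":0,"rz":6.7,"hand":0.04},{"dx":0,"dy":-0.033,"dz":0,"rx":0,"ry":0,"rz":0,"hand":0.04},{"dx":0,"dy":-0.033,"dz":0,"rx":0,"ry":0,"rz":0,"hand":0.04},{"dx":0,"dy":-0.033,"dz":0,"rx":0,"ry":0,"rz":0,"hand":0.04},{"dx":0,"dy":-0.033,"dz":0,"rx":0,"ry":0,"rz":0,"hand":0.04},{"dx":0,"dy":-0.033,"dz":0,"rx":0,"ry":0,"rz":0,"hand":0.04},{"dx":0,"dy":-0.033,"dz":0,"rx":0,"ry":0,"rz":0,"hand":0.04},{"dx":0,"dy":-0.034,"dz":0,"rx":0,"ry":0,"rz":0,"hand":0.04}]' 25; python3 -m pendant '[{"dx":0.029,"dy":0,"dz":0,"rx":0,"ry":0,"rz":0,"hand":0.04},{"dx":0.029,"dy":0,"dz":0,"rx":0,"ry":0,"rz":0,"hand":0.04},{"dx":0.029,"dy":0,"dz":0,"rx":0,"ry":0,"rz":0,"hand":0.04},{"dx":0.029,"dy":0,"dz":0,"rx":0,"ry":0,"rz":0,"hand":0.04},{"dx":0.029,"dy":0,"dz":0,"rx":0,"ry":0,"rz":0,"hand":0.04},{"dx":0.029,"dy":0,"dz":0,"rx":0,"ry":0,"rz":0,"hand":0.04},{"dx":0.029,"dy":0,"dz":0,"rx":0,"ry":0,"rz":0,"hand":0.04},{"dx":0,"dy":0,"dz":0,"rx":0,"ry":0,"rz":0,"hand":0.04}]'
cat > st.py <<'E'
from h import *
import sys
np.set_printoptions(precision=4,suppress=True)
s=manip.get_state(); p=s['position']; q=s['ee_rot']; M=R.from_quat([q[1],q[2],q[3],q[0]]).as_matrix()
print('t',s['clock'],'p',p,'xaz',np.degrees(np.arctan2(M[1,0],M[0,0])),'tilt',M[:,2],'F',s['contact_force'],'w',s['width'],'g',s['gripper_force'],'q',s['qpos'])
if len(sys.argv)>3: print('delta tool',M.T@(np.array([float(a) for a in sys.argv[1:4]])-p))
E
python3 st.py .560 -.342 .0233
```

```text
clock: 1.2
position: [0.2743, -0.2937, 0.2311]
ee_rot: [-0.0, 0.997, -0.082, 0.0]
contact_force: [0.3, 0.8, -0.0]
width: 0.04
gripper_force: 0.0
clock: 1.87
position: [0.4798, -0.3295, 0.2305]
ee_rot: [0.0, 0.997, -0.081, 0.002]
contact_force: [0.4, -0.8, -0.2]
width: 0.0398
gripper_force: 0.0
t 1.8667 p [ 0.4798 -0.3295  0.2305] xaz -9.29833455868826 tilt [ 0.0038 -0.0009 -1.    ] F [ 0.4384 -0.7651 -0.2065] w 0.03983926043298119 g 0.0 q [-0.7226  0.285   1.494   0.0019  1.3591  1.0101]
delta tool [ 0.0804 -0.0007  0.2075]
```

```bash
python3 -m pendant '[{"dx":0.027,"dy":0,"dz":0,"rx":0,"ry":0,"rz":0,"hand":0.04},{"dx":0.027,"dy":0,"dz":0,"rx":0,"ry":0,"rz":0,"hand":0.04},{"dx":0.026,"dy":0,"dz":0.02,"rx":0,"ry":0,"rz":0,"hand":0.04},{"dx":0,"dy":0,"dz":0.03,"rx":0,"ry":0,"rz":0,"hand":0.04},{"dx":0,"dy":0,"dz":0.03,"rx":0,"ry":0,"rz":0,"hand":0.04},{"dx":0,"dy":0,"dz":0.03,"rx":0,"ry":0,"rz":0,"hand":0.04},{"dx":0,"dy":0,"dz":0.03,"rx":0,"ry":0,"rz":0,"hand":0.04},{"dx":0,"dy":0,"dz":0,"rx":0,"ry":0,"rz":0,"hand":0.04},{"dx":0,"dy":0,"dz":0,"rx":0,"ry":0,"rz":0,"hand":0.04}]' 25
python3 - <<'E'
from h import *
t=snap('top','top1.png')['frame'];s=snap('scene','scene1.png')['frame']
a=cv2.resize(s[120:300,300:450],(500,600),interpolation=cv2.INTER_CUBIC);b=cv2.resize(t[160:340,360:450],(300,600),interpolation=cv2.INTER_CUBIC)
cv2.imwrite('pics/v1.png',np.hstack([a,b])[:,:,::-1])
E
python3 st.py .560 -.342 .0233
```

```text
clock: 2.62
position: [0.5522, -0.3408, 0.0899]
ee_rot: [-0.001, 0.997, -0.082, -0.002]
contact_force: [-0.2, -1.2, -0.7]
width: 0.04
gripper_force: 0.0
t 2.7167 p [ 0.5545 -0.3425  0.0933] xaz -9.426301228227961 tilt [ 0.0024 -0.002  -1.    ] F [ 1.0452 -0.2239  0.2271] w 0.039543205481822975 g 0.0 q [-0.66    0.4843  1.533  -0.0001  1.1211  1.0754]
delta tool [ 0.0052 -0.0015  0.07  ]
```

View pics/v1.png

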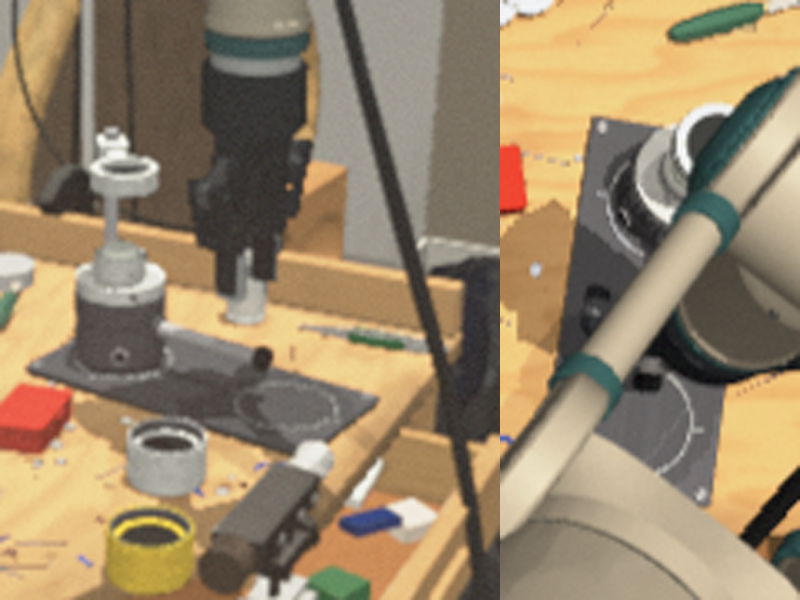

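The gripper is above the bar just behind the button, with nothing touching. I'll go down and close.

```bash
python3 -m pendant '[{"dx":0.003,"dy":-0.001,"dz":0.02,"rx":0,"ry":0,"rz":0,"hand":0.04},{"dx":0,"dy":0,"dz":0.02,"rx":0,"ry":0,"rz":0,"hand":0.04},{"dx":0,"dy":0,"dz":0.02,"rx":0,"ry":0,"rz":0,"hand":0.04},{"dx":0,"dy":0,"dz":0.009,"rx":0,"ry":0,"rz":0,"hand":0.04},{"dx":0,"dy":0,"dz":0,"rx":0,"ry":0,"rz":0,"hand":0.04},{"dx":0,"dy":0,"dz":0,"rx":0,"ry":0,"rz":0,"hand":0.04}]' 40; python3 st.py .560 -.342 .0233;  python3 -m pendant '[{"dx":0,"dy":0,"dz":0,"rx":0,"ry":0,"rz":0,"hand":0.02},{"dx":0,"dy":0,"dz":0,"rx":0,"ry":0,"rz":0,"hand":0.008},{"dx":0,"dy":0,"dz":0,"rx":0,"ry":0,"rz":0,"hand":0.0},{"dx":0,"dy":0,"dz":0,"rx":0,"ry":0,"rz":0,"hand":0.0},{"dx":0,"dy":0,"dz":0,"rx":0,"ry":0,"rz":0,"hand":0.0},{"dx":0,"dy":0,"dz":0,"rx":0,"ry":0,"rz":0,"hand":0.0}]' 40; python3 st.py .560 -.342 .0233
```

```text
clock: 3.22
position: [0.5576, -0.3418, 0.0238]
ee_rot: [0.001, 0.997, -0.082, 0.001]
contact_force: [0.2, -0.6, 0.6]
width: 0.0398
gripper_force: 0.0
t 3.2167 p [ 0.5576 -0.3418  0.0238] xaz -9.417029598213018 tilt [ 0.0018 -0.0015 -1.    ] F [ 0.1707 -0.5761  0.5634] w 0.03975362133388902 g 0.0 q [-0.6562  0.5557  1.6018 -0.0001  0.9818  1.079 ]
delta tool [ 0.0024 -0.0002  0.0005]
clock: 3.72
position: [0.5574, -0.3419, 0.0234]
ee_rot: [0.001, 0.997, -0.082, 0.001]
contact_force: [-0.2, -1.0, 4.8]
width: 0.0104
gripper_force: 39.0
t 3.7167 p [ 0.5574 -0.3419  0.0234] xaz -9.422995444244892 tilt [ 0.0018 -0.0018 -1.    ] F [-0.1659 -0.9884  4.8091] w 0.010364019815034275 g 39.00264859199524 q [-0.6563  0.5561  1.6026 -0.0004  0.9805  1.0791]
delta tool [ 0.0026 -0.0003  0.0001]
```

```bash
python3 -m pendant '[{"dx":-0.004,"dy":0,"dz":0,"rx":0,"ry":0,"rz":0,"hand":0.0},{"dx":-0.008,"dy":0,"dz":0,"rx":0,"ry":0,"rz":0,"hand":0.0},{"dx":-0.01,"dy":0,"dz":0,"rx":0,"ry":0,"rz":0,"hand":0.0},{"dx":-0.01,"dy":0,"dz":0,"rx":0,"ry":0,"rz":0,"hand":0.0}]' 60; python3 st.py;  python3 -m pendant '[{"dx":-0.01,"dy":0,"dz":0,"rx":0,"ry":0,"rz":0,"hand":0.0},{"dx":-0.012,"dy":0,"dz":0,"rx":0,"ry":0,"rz":0,"hand":0.0},{"dx":-0.012,"dy":0,"dz":0,"rx":0,"ry":0,"rz":0,"hand":0.0},{"dx":-0.012,"dy":0,"dz":0,"rx":0,"ry":0,"rz":0,"hand":0.0},{"dx":-0.012,"dy":0,"dz":0,"rx":0,"ry":0,"rz":0,"hand":0.0},{"dx":-0.012,"dy":0,"dz":0,"rx":0,"ry":0,"rz":0,"hand":0.0},{"dx":-0.012,"dy":0,"dz":0,"rx":0,"ry":0,"rz":0,"hand":0.0},{"dx":-0.012,"dy":0,"dz":0,"rx":0,"ry":0,"rz":0,"hand":0.0},{"dx":-0.01,"dy":0,"dz":0,"rx":0,"ry":0,"rz":0,"hand":0.0},{"dx":-0.008,"dy":0,"dz":0,"rx":0,"ry":0,"rz":0,"hand":0.0},{"dx":-0.006,"dy":0,"dz":0,"rx":0,"ry":0,"rz":0,"hand":0.0},{"dx":0,"dy":0,"dz":0,"rx":0,"ry":0,"rz":0,"hand":0.0}]' 60; python3 st.py .4094 -.3173 .0234
python3 - <<'E'
from h import *
t=snap('top','top2.png')['frame'];s=snap('scene','scene2.png')['frame']
a=cv2.resize(s[170:290,330:430],(500,600),interpolation=cv2.INTER_CUBIC);b=cv2.resize(t[220:340,370:430],(300,600),interpolation=cv2.INTER_CUBIC)
cv2.imwrite('pics/v2.png',np.hstack([a,b])[:,:,::-1])
E
```

```text
clock: 4.05
position: [0.5284, -0.3372, 0.0231]
ee_rot: [0.001, 0.997, -0.082, 0.004]
contact_force: [6.6, -1.1, 1.9]
width: 0.0101
gripper_force: 58.4
t 4.05 p [ 0.5284 -0.3372  0.0231] xaz -9.443423745465486 tilt [ 0.0074 -0.0034 -1.    ] F [ 6.6192 -1.1337  1.9393] w 0.01007913217767212 g 58.43375265598297 q [-0.6801  0.5215  1.6737  0.0025  0.9386  1.0541]
clock: 5.05
position: [0.4097, -0.3175, 0.023]
ee_rot: [0.001, 0.997, -0.083, 0.002]
contact_force: [2.6, -1.1, 4.3]
width: 0.0099
gripper_force: 58.6
t 5.05 p [ 0.4097 -0.3175  0.023 ] xaz -9.482457163892793 tilt [ 0.0035 -0.0024 -1.    ] F [ 2.6251 -1.0914  4.2802] w 0.009874816615419287 g 58.59073519706726 q [-0.7941  0.3973  1.9189  0.0011  0.8213  0.9414]
delta tool [-0.0004 -0.0002 -0.0004]
```

View pics/v2.png

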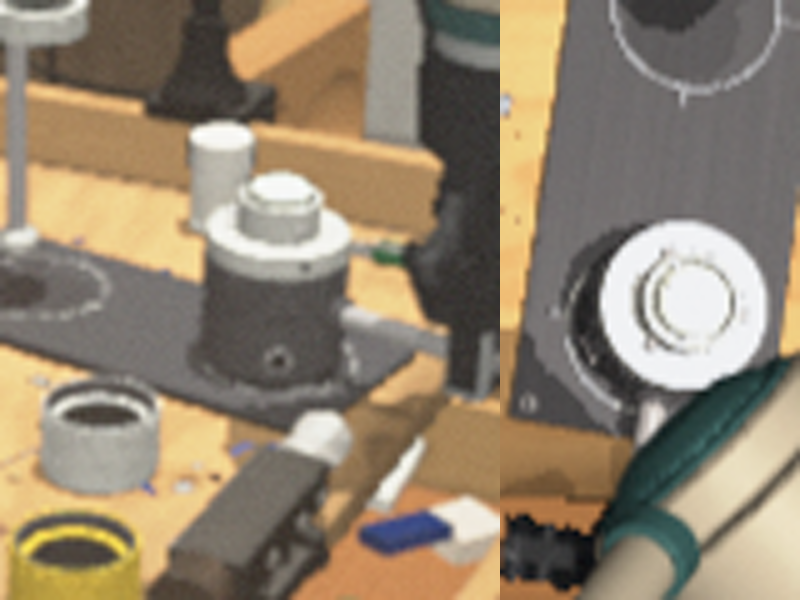

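Run:
```python
from h import *
np.set_printoptions(precision=4,suppress=True)
t=lambda u,v:((u-500+.5)/5-.5+370,(v+.5)/5-.5+220); s=lambda u,v:((u+.5)/5-.5+330,(v+.5)/5-.5+170)
print('seat',tri(t(684,305),s(280,234)),onz('top',*t(684,305),.078),onz('scene',*s(280,234),.078))
print('spig',tri(t(693,301),s(282,187)),onz('top',*t(693,301),.098))
# load ring refine: fit bright pixels of the initial images rectified at z=.008
for n in('top','scene'):
    im=cv2.imread(f'pics/{n}0.png').astype(float)
    im=im.min(2)
    def samp(p): u,v=proj(n,p); return cv2.getRectSubPix(im.astype(np.float32),(1,1),(float(u),float(v)))[0,0]
    def sc(c): return np.mean([samp([c[0]+.0385*np.cos(a),c[1]+.0385*np.sin(a),.008]) for a in np.linspace(0,2*np.pi,90)if not(-.6<a-.0<.3 or a>5.7)])
    g=[(sc((x,y)),x,y) for x in np.arange(.505,.526,.001) for y in np.arange(-.345,-.325,.001)]
    print(n,sorted(g)[-4:])
    if n=='top':
        sc2=lambda c: np.mean([samp([c[0]+.0385*np.cos(a),c[1]+.0385*np.sin(a),.008]) for a in np.linspace(1.6,4.5,60)])
        g=[(sc2((x,y)),x,y) for x in np.arange(.65,.68,.001) for y in np.arange(-.375,-.345,.001)]; print('view',sorted(g)[-3:])
```

```text
seat (array([ 0.5197, -0.3371,  0.0751]), np.float64(0.0014036518691532497)) [ 0.52   -0.3363  0.078 ] [ 0.5166 -0.331   0.078 ]
spig (array([ 0.519 , -0.3356,  0.1008]), np.float64(0.0009224848967889665)) [ 0.5197 -0.336   0.098 ]
top [(np.float32(159.9848), np.float64(0.516), np.float64(-0.33499999999999996)), (np.float32(160.15186), np.float64(0.515), np.float64(-0.33599999999999997)), (np.float32(161.98491), np.float64(0.517), np.float64(-0.33599999999999997)), (np.float32(163.93639), np.float64(0.516), np.float64(-0.33599999999999997))]
view [(np.float32(148.70729), np.float64(0.664), np.float64(-0.359)), (np.float32(150.07037), np.float64(0.665), np.float64(-0.359)), (np.float32(150.4795), np.float64(0.665), np.float64(-0.358))]
scene [(np.float32(133.48943), np.float64(0.517), np.float64(-0.33799999999999997)), (np.float32(133.76358), np.float64(0.517), np.float64(-0.33699999999999997)), (np.float32(133.78934), np.float64(0.516), np.float64(-0.33699999999999997)), (np.float32(134.09398), np.float64(0.516), np.float64(-0.33599999999999997))]
```

The seat disc is centred at about (406.8, 281) in the top view. That puts the lamp near (0.519, -0.336), and the ring is at (0.516, -0.336). I'll pull it 3 mm more, then release and rise.

```bash
python3 -m pendant '[{"dx":-0.003,"dy":0,"dz":0,"rx":0,"ry":0,"rz":0,"hand":0.0},{"dx":0,"dy":0,"dz":0,"rx":0,"ry":0,"rz":0,"hand":0.0},{"dx":0,"dy":0,"dz":0,"rx":0,"ry":0,"rz":0,"hand":0.02},{"dx":0,"dy":0,"dz":0,"rx":0,"ry":0,"rz":0,"hand":0.035},{"dx":0,"dy":0,"dz":0,"rx":0,"ry":0,"rz":0,"hand":0.035},{"dx":0,"dy":0,"dz":-0.02,"rx":0,"ry":0,"rz":0,"hand":0.035},{"dx":0,"dy":0,"dz":-0.03,"rx":0,"ry":0,"rz":0,"hand":0.035},{"dx":0,"dy":0,"dz":-0.03,"rx":0,"ry":0,"rz":0,"hand":0.035},{"dx":0,"dy":0,"dz":-0.03,"rx":0,"ry":0,"rz":0,"hand":0.035},{"dx":0,"dy":0,"dz":-0.03,"rx":0,"ry":0,"rz":0,"hand":0.035},{"dx":0,"dy":0,"dz":0,"rx":0,"ry":0,"rz":0,"hand":0.035},{"dx":0,"dy":0,"dz":0,"rx":0,"ry":0,"rz":0,"hand":0.035}]' 60; python3 st.py .554 -.2045 .006
```

```text
clock: 6.15
position: [0.4059, -0.3163, 0.1635]
ee_rot: [0.001, 0.997, -0.082, 0.001]
contact_force: [-0.7, 0.4, -0.5]
width: 0.0351
gripper_force: 0.0
t 6.15 p [ 0.4059 -0.3163  0.1635] xaz -9.40751082541729 tilt [ 0.0012 -0.0017 -1.    ] F [-0.6908  0.4436 -0.4609] w 0.035066040593361006 g 0.0 q [-0.797   0.2338  1.7419 -0.0004  1.1639  0.9381]
delta tool [ 0.1276 -0.1347  0.1575]
```

```bash
python3 -m pendant '[{"dx":0,"dy":-0.033,"dz":0,"rx":0,"ry":0,"rz":0,"hand":0.085},{"dx":0,"dy":-0.033,"dz":0,"rx":0,"ry":0,"rz":0,"hand":0.085},{"dx":0,"dy":-0.033,"dz":0,"rx":0,"ry":0,"rz":0,"hand":0.085},{"dx":0,"dy":-0.033,"dz":0,"rx":0,"ry":0,"rz":0,"hand":0.085},{"dx":0.03,"dy":0,"dz":0,"rx":0,"ry":0,"rz":0,"hand":0.085},{"dx":0.032,"dy":0,"dz":0,"rx":0,"ry":0,"rz":0,"hand":0.085},{"dx":0.032,"dy":0,"dz":0,"rx":0,"ry":0,"rz":0,"hand":0.085},{"dx":0.032,"dy":0,"dz":0.03,"rx":0,"ry":0,"rz":0,"hand":0.085},{"dx":0,"dy":0,"dz":0.03,"rx":0,"ry":0,"rz":0,"hand":0.085},{"dx":0,"dy":0,"dz":0.03,"rx":0,"ry":0,"rz":0,"hand":0.085},{"dx":0,"dy":0,"dz":0,"rx":0,"ry":0,"rz":0,"hand":0.085},{"dx":0,"dy":0,"dz":0,"rx":0,"ry":0,"rz":0,"hand":0.085}]' 60; python3 st.py .554 -.205 .006
python3 - <<'E'
from h import *
t=snap('top','top3.png')['frame'];s=snap('scene','scene3.png')['frame']
a=cv2.resize(s[170:290,310:410],(500,600),interpolation=cv2.INTER_CUBIC);b=cv2.resize(t[220:340,370:430],(300,600),interpolation=cv2.INTER_CUBIC)
cv2.imwrite('pics/v3.png',np.hstack([a,b])[:,:,::-1])
E
```

```text
clock: 7.15
position: [0.5474, -0.2049, 0.0707]
ee_rot: [-0.002, 0.997, -0.082, -0.004]
contact_force: [0.2, -0.4, 1.7]
width: 0.0848
gripper_force: 0.0
t 7.15 p [ 0.5474 -0.2049  0.0707] xaz -9.408806732663752 tilt [-0.0076  0.0037 -1.    ] F [ 0.2071 -0.4052  1.7107] w 0.08480434605147938 g 0.0 q [-0.477   0.4243  1.7083 -0.0003  1.0174  1.2582]
delta tool [ 0.0071 -0.0008  0.0647]
```

View pics/v3.png

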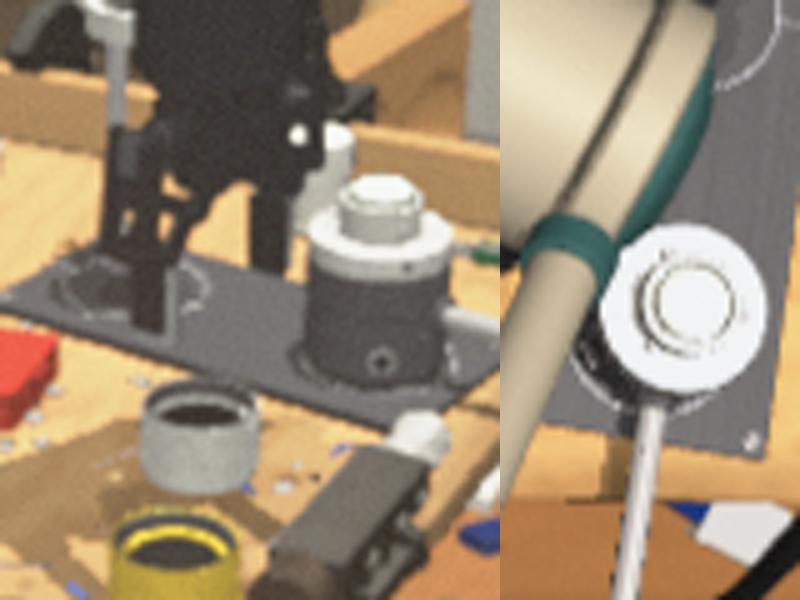

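The lamp stands in the near ring, its seat centred at about (406.6, 281.5) in the top view. The open fingers straddle the silver cell. I'll go down and grip it.

```bash
python3 -m pendant '[{"dx":0.004,"dy":-0.001,"dz":0.02,"rx":0,"ry":0,"rz":0,"hand":0.085},{"dx":0,"dy":0,"dz":0.02,"rx":0,"ry":0,"rz":0,"hand":0.085},{"dx":0,"dy":0,"dz":0.015,"rx":0,"ry":0,"rz":0,"hand":0.085},{"dx":0,"dy":0,"dz":0.007,"rx":0,"ry":0,"rz":0,"hand":0.085},{"dx":0,"dy":0,"dz":0,"rx":0,"ry":0,"rz":0,"hand":0.085},{"dx":0,"dy":0,"dz":0,"rx":0,"ry":0,"rz":0,"hand":0.085}]' 60; python3 st.py .554 -.205 .006
python3 - <<'E'
from h import *
a=cv2.imread('pics/top2.png',0)[255:300,395:430].astype(np.float32);b=cv2.imread('pics/top3.png',0)[255:300,395:430].astype(np.float32)
print(cv2.phaseCorrelate(a,b,cv2.createHanningWindow((35,45),cv2.CV_32F)))
E
```

```text
clock: 7.75
position: [0.555, -0.2064, 0.0132]
ee_rot: [0.0, 0.997, -0.082, 0.001]
contact_force: [0.7, 0.4, 0.4]
width: 0.0848
gripper_force: 0.0
t 7.75 p [ 0.555  -0.2064  0.0132] xaz -9.426139287391736 tilt [ 0.002  -0.0011 -1.    ] F [0.6822 0.3983 0.3646] w 0.08477863277073629 g 0.0 q [-0.4735  0.4952  1.7604 -0.0001  0.8837  1.2619]
delta tool [-0.0012 -0.0012  0.0072]
((-0.026941976997498784, 0.9658179832288631), 0.9120781433435134)
```

```bash
python3 -m pendant '[{"dx":-0.001,"dy":-0.001,"dz":0.006,"rx":0,"ry":0,"rz":0,"hand":0.07},{"dx":0,"dy":0,"dz":0,"rx":0,"ry":0,"rz":0,"hand":0.06},{"dx":0,"dy":0,"dz":0,"rx":0,"ry":0,"rz":0,"hand":0.04},{"dx":0,"dy":0,"dz":0,"rx":0,"ry":0,"rz":0,"hand":0.04},{"dx":0,"dy":0,"dz":0,"rx":0,"ry":0,"rz":0,"hand":0.04},{"dx":0,"dy":0,"dz":0,"rx":0,"ry":0,"rz":0,"hand":0.04}]' 50; python3 st.py .554 -.205 .006;  python3 -m pendant '[{"dx":0,"dy":0,"dz":-0.02,"rx":0,"ry":0,"rz":0,"hand":0.04},{"dx":0,"dy":0,"dz":-0.03,"rx":0,"ry":0,"rz":0,"hand":0.04},{"dx":0,"dy":0,"dz":-0.03,"rx":0,"ry":0,"rz":0,"hand":0.04},{"dx":0,"dy":0,"dz":-0.03,"rx":0,"ry":0,"rz":0,"hand":0.04},{"dx":0,"dy":0,"dz":-0.02,"rx":0,"ry":0,"rz":0,"hand":0.04},{"dx":0,"dy":0,"dz":0,"rx":0,"ry":0,"rz":0,"hand":0.04},{"dx":0,"dy":0,"dz":0,"rx":0,"ry":0,"rz":0,"hand":0.04}]' 50; python3 st.py .518 -.336 .13
```

```text
clock: 8.25
position: [0.5538, -0.2049, 0.0068]
ee_rot: [0.0, 0.997, -0.082, 0.001]
contact_force: [-1.4, 0.9, 5.7]
width: 0.0549
gripper_force: 53.4
t 8.25 p [ 0.5538 -0.2049  0.0068] xaz -9.413933984400659 tilt [ 0.0011 -0.0007 -1.    ] F [-1.379   0.9495  5.7077] w 0.054896006144347885 g 53.41064063832164 q [-0.4722  0.5017  1.7694 -0.0001  0.8692  1.263 ]
delta tool [0.0002 0.0001 0.0008]
clock: 8.83
position: [0.5539, -0.2049, 0.1366]
ee_rot: [0.0, 0.997, -0.082, 0.001]
contact_force: [-0.3, -0.2, -1.9]
width: 0.0543
gripper_force: 53.5
t 8.8333 p [ 0.5539 -0.2049  0.1366] xaz -9.41321268433868 tilt [ 0.0021 -0.0011 -1.    ] F [-0.3428 -0.1546 -1.9082] w 0.05433860315149787 g 53.48707498982549 q [-0.4721  0.3638  1.6197 -0.0001  1.1557  1.263 ]
delta tool [-0.014   0.1352  0.0067]
```

```bash
cat > fit.py <<'E'
from h import *
from scipy.ndimage import map_coordinates
from scipy.optimize import minimize
def fit(n,fn,c0,r,z,a0=0,a1=2*np.pi,ex=[]):
    im=cv2.imread('pics/'+fn,0).astype(float); A=np.array([a for a in np.linspace(a0,a1,180) if not any(l<a<h for l,h in ex)])
    def I(c,r): uv=np.array([proj(n,[c[0]+r*np.cos(a),c[1]+r*np.sin(a),z]) for a in A]); return map_coordinates(im,[uv[:,1],uv[:,0]],order=1)
    best=max(((abs(np.mean(I((x,y),rr+.0015)-I((x,y),rr-.0015))),x,y,rr) for x in c0[0]+np.arange(-.005,.0051,.001) for y in c0[1]+np.arange(-.005,.0051,.001) for rr in r+np.array([-.001,0,.001])))
    return np.round(best,4)
if __name__=='__main__':
    print('cell top0 outer',fit('top','top0.png',(.554,-.205),.028,.034), 'filter',fit('top','top0.png',(.554,-.205),.021,.034))
    print('cell scene outer',fit('scene','scene0.png',(.554,-.204),.028,.034))
    for f in('top2.png','top3.png'): print(f,'seat',fit('top',f,(.5185,-.336),.036,.078,-1.5,1.5), 'spigot', fit('top',f,(.5185,-.336),.0205,.096))
    print('scene3 seat',fit('scene','scene3.png',(.5175,-.334),.036,.078,),'spigot',fit('scene','scene3.png',(.5175,-.334),.0205,.096))
E
python3 fit.py; python3 -m pendant '[{"dx":0,"dy":0.03,"dz":0,"rx":0,"ry":0,"rz":0,"hand":0.04},{"dx":0,"dy":0.03,"dz":0,"rx":0,"ry":0,"rz":0,"hand":0.04},{"dx":0,"dy":0.03,"dz":0,"rx":0,"ry":0,"rz":0,"hand":0.04},{"dx":-0.007,"dy":0.03,"dz":0,"rx":0,"ry":0,"rz":0,"hand":0.04},{"dx":-0.007,"dy":0.015,"dz":0,"rx":0,"ry":0,"rz":0,"hand":0.04},{"dx":0,"dy":0,"dz":0,"rx":0,"ry":0,"rz":0,"hand":0.04},{"dx":0,"dy":0,"dz":0,"rx":0,"ry":0,"rz":0,"hand":0.04}]' 50; python3 st.py .5176 -.336 .105;  python3 - <<'E'
from h import *
s=snap('scene','scene4.png')['frame']
cv2.imwrite('pics/v4.png',cv2.resize(s[165:255,345:425],(533,600),interpolation=cv2.INTER_CUBIC)[:,:,::-1])
E
```

```text
cell top0 outer [ 4.2794e+01  5.5300e-01 -2.0300e-01  2.9000e-02] filter [ 8.66455e+01  5.54000e-01 -2.05000e-01  2.00000e-02]
cell scene outer [20.122  0.555 -0.203  0.027]
top2.png seat [ 1.094603e+02  5.205000e-01 -3.360000e-01  3.500000e-02] spigot [ 4.68633e+01  5.19500e-01 -3.33000e-01  2.15000e-02]
top3.png seat [ 9.36282e+01  5.18500e-01 -3.37000e-01  3.50000e-02] spigot [ 4.4427e+01  5.1850e-01 -3.3300e-01  2.1500e-02]
scene3 seat [24.6158  0.5175 -0.335   0.036 ] spigot [ 2.32362e+01  5.18500e-01 -3.35000e-01  2.15000e-02]
clock: 9.42
position: [0.5159, -0.3354, 0.1333]
ee_rot: [-0.002, 0.997, -0.083, -0.002]
contact_force: [0.3, 0.7, -1.2]
width: 0.0548
gripper_force: 53.6
t 9.4167 p [ 0.5159 -0.3354  0.1333] xaz -9.54667136254811 tilt [-0.0033  0.0033 -1.    ] F [ 0.2918  0.6904 -1.2267] w 0.054780735617590476 g 53.56387238949537 q [-0.6897  0.4044  1.5617  0.0005  1.1801  1.0475]
delta tool [0.0018 0.0004 0.0283]
```

View pics/v4.png

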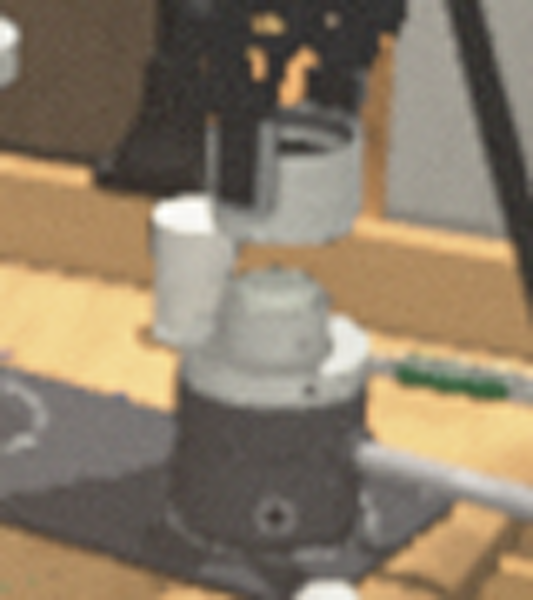

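The cell hangs over the spigot and sits a touch towards the handle (cell x≈286, spigot x≈277 in the crop). That agrees with the 2 mm correction, so I'll shift and lower slowly while watching the force.

```bash
python3 -m pendant '[{"dx":0.001,"dy":0,"dz":0.015,"rx":0,"ry":0,"rz":0,"hand":0.04},{"dx":0,"dy":0,"dz":0.012,"rx":0,"ry":0,"rz":0,"hand":0.04},{"dx":0,"dy":0,"dz":0.0,"rx":0,"ry":0,"rz":0,"hand":0.04},{"dx":0,"dy":0,"dz":0,"rx":0,"ry":0,"rz":0,"hand":0.04},{"dx":0,"dy":0,"dz":0,"rx":0,"ry":0,"rz":0,"hand":0.04}]' 50; python3 st.py .5178 -.336 .1
```

```text
clock: 9.88
position: [0.519, -0.335, 0.109]
ee_rot: [-0.0, 0.997, -0.082, 0.0]
contact_force: [-0.0, -0.3, -0.9]
width: 0.0552
gripper_force: 53.6
t 9.8833 p [ 0.519 -0.335  0.109] xaz -9.352385698034947 tilt [ 0.0002  0.0001 -1.    ] F [-0.0116 -0.3218 -0.8703] w 0.05515481666267251 g 53.55833019129932 q [-0.6859  0.4262  1.5922  0.0002  1.1231  1.048 ]
delta tool [-0.001   0.0011  0.009 ]
```

```bash
python3 -m pendant '[{"dx":-0.001,"dy":0.001,"dz":0.004,"rx":0,"ry":0,"rz":0,"hand":0.04},{"dx":0,"dy":0,"dz":0.002,"rx":0,"ry":0,"rz":0,"hand":0.04},{"dx":0,"dy":0,"dz":0.002,"rx":0,"ry":0,"rz":0,"hand":0.04},{"dx":0,"dy":0,"dz":0,"rx":0,"ry":0,"rz":0,"hand":0.04},{"dx":0,"dy":0,"dz":0,"rx":0,"ry":0,"rz":0,"hand":0.04}]' 50; python3 st.py .5178 -.336 .1; python3 -m pendant '[{"dx":0,"dy":0,"dz":0.002,"rx":0,"ry":0,"rz":0,"hand":0.04},{"dx":0,"dy":0,"dz":0.001,"rx":0,"ry":0,"rz":0,"hand":0.04},{"dx":0,"dy":0,"dz":0,"rx":0,"ry":0,"rz":0,"hand":0.04},{"dx":0,"dy":0,"dz":0,"rx":0,"ry":0,"rz":0,"hand":0.04}]' 50; python3 st.py .5178 -.336 .1
```

```text
clock: 10.3
position: [0.5173, -0.3366, 0.1008]
ee_rot: [0.0, 0.997, -0.082, -0.0]
contact_force: [0.2, -0.5, -0.8]
width: 0.0546
gripper_force: 53.6
t 10.3 p [ 0.5173 -0.3366  0.1008] xaz -9.423864719287446 tilt [-0. -0. -1.] F [ 0.1921 -0.489  -0.8116] w 0.05461871953346592 g 53.56928654015064 q [-0.6896  0.4329  1.6038 -0.      1.105   1.0457]
delta tool [ 0.0004 -0.0007  0.0008]
clock: 10.63
position: [0.5173, -0.3366, 0.0977]
ee_rot: [-0.0, 0.997, -0.082, -0.0]
contact_force: [-0.5, -0.4, -0.8]
width: 0.055
gripper_force: 53.6
t 10.6333 p [ 0.5173 -0.3366  0.0977] xaz -9.421599591222831 tilt [-0.0001  0.0001 -1.    ] F [-0.4775 -0.4087 -0.7817] w 0.05498085420605635 g 53.56926089152694 q [-0.6895  0.4358  1.6075 -0.      1.0984  1.0457]
delta tool [ 0.0004 -0.0006 -0.0023]
```

```bash
python3 -m pendant '[{"dx":0,"dy":0,"dz":0.002,"rx":0,"ry":0,"rz":0,"hand":0.04},{"dx":0,"dy":0,"dz":0.001,"rx":0,"ry":0,"rz":0,"hand":0.04},{"dx":0,"dy":0,"dz":0,"rx":0,"ry":0,"rz":0,"hand":0.04}]' 50;  python3 -m pendant '[{"dx":0,"dy":0,"dz":0.001,"rx":0,"ry":0,"rz":0,"hand":0.04},{"dx":0,"dy":0,"dz":0.001,"rx":0,"ry":0,"rz":0,"hand":0.04},{"dx":0,"dy":0,"dz":0,"rx":0,"ry":0,"rz":0,"hand":0.04}]' 50
```

```text
clock: 10.88
position: [0.5172, -0.3365, 0.0945]
ee_rot: [-0.0, 0.997, -0.082, -0.0]
contact_force: [-0.4, 0.2, -0.7]
width: 0.0548
gripper_force: 53.6
clock: 11.13
position: [0.5175, -0.3367, 0.0936]
ee_rot: [0.0, 0.997, -0.082, 0.0]
contact_force: [-0.3, 1.1, 3.4]
width: 0.0543
gripper_force: 54.2
```

The cell has met the pins at TCP z≈0.0936, as predicted. I'll press lightly and turn in small steps, stopping when it drops.

```bash
cat > up.py <<'E'
import sys
from rig import manip
s=manip.get_state(); z=s['position'][2]; print('   z %.4f Fz %.1f Mz %.2f q6 %.3f'%(z,s['contact_force'][2],s['moment'][2],s['qpos'][5])); sys.exit(z<float(sys.argv[1]))
E
python3 -m pendant '[{"dx":0,"dy":0,"dz":0.001,"rx":0,"ry":0,"rz":0,"hand":0.04},{"dx":0,"dy":0,"dz":0.0005,"rx":0,"ry":0,"rz":0,"hand":0.04},{"dx":0,"dy":0,"dz":0,"rx":0,"ry":0,"rz":0,"hand":0.04}]' 60 >/dev/null; python3 up.py .0922 && 
python3 -m pendant '[{"dx":0,"dy":0,"dz":0,"rx":0,"ry":0,"rz":-3,"hand":0.04},{"dx":0,"dy":0,"dz":0,"rx":0,"ry":0,"rz":-3,"hand":0.04}]' >/dev/null; python3 up.py .0922 && 
python3 -m pendant '[{"dx":0,"dy":0,"dz":0,"rx":0,"ry":0,"rz":-3,"hand":0.04},{"dx":0,"dy":0,"dz":0,"rx":0,"ry":0,"rz":-3,"hand":0.04}]' >/dev/null; python3 st.py
```

```text
z 0.0934 Fz 9.9 Mz -0.01 q6 1.046
   z 0.0934 Fz 9.9 Mz -0.01 q6 1.046
t 11.3833 p [ 0.5176 -0.3368  0.0934] xaz -9.413451116455466 tilt [ 0.0013 -0.0011 -1.    ] F [-2.2447  1.6517  9.8757] w 0.055239549717249425 g 62.4297771602869 q [-0.6894  0.4394  1.6135 -0.      1.0869  1.0457]False
False
```

```bash
sed -i 's/sys.exit(z<float(sys.argv\[1\]))/sys.exit(int(z<float(sys.argv[1])))/' up.py
python3 -m pendant '[{"dx":0,"dy":0,"dz":0,"rx":0,"ry":0,"rz":-3,"hand":0.04},{"dx":0,"dy":0,"dz":0,"rx":0,"ry":0,"rz":-3,"hand":0.04}]' >/dev/null && python3 up.py .0924 && 
python3 -m pendant '[{"dx":0,"dy":0,"dz":0,"rx":0,"ry":0,"rz":-3,"hand":0.04},{"dx":0,"dy":0,"dz":0,"rx":0,"ry":0,"rz":-3,"hand":0.04}]' >/dev/null && python3 up.py .0924 && 
python3 -m pendant '[{"dx":0,"dy":0,"dz":0,"rx":0,"ry":0,"rz":-3,"hand":0.04},{"dx":0,"dy":0,"dz":0,"rx":0,"ry":0,"rz":-3,"hand":0.04}]' >/dev/null && python3 up.py .0924 && 
python3 -m pendant '[{"dx":0,"dy":0,"dz":0,"rx":0,"ry":0,"rz":-3,"hand":0.04},{"dx":0,"dy":0,"dz":0,"rx":0,"ry":0,"rz":-3,"hand":0.04}]' >/dev/null && python3 up.py .0924; python3 st.py
```

```text
z 0.0934 Fz 8.6 Mz -0.13 q6 0.939
   z 0.0934 Fz 9.6 Mz -0.24 q6 0.834
   z 0.0934 Fz 9.5 Mz -0.21 q6 0.729
   z 0.0935 Fz 8.9 Mz -0.17 q6 0.625
t 12.05 p [ 0.5187 -0.337   0.0935] xaz 14.68795042505194 tilt [ 0.0037 -0.0017 -1.    ] F [0.4586 1.6737 8.8725] w 0.055022865877515294 g 62.102981731295586 q [-0.6892  0.4397  1.613   0.0012  1.0851  0.6247]
```

```bash
python3 -m pendant '[{"dx":0,"dy":0,"dz":0,"rx":0,"ry":0,"rz":-3,"hand":0.04},{"dx":0,"dy":0,"dz":0,"rx":0,"ry":0,"rz":-3,"hand":0.04}]' >/dev/null && python3 up.py .0924 && 
python3 -m pendant '[{"dx":0,"dy":0,"dz":0,"rx":0,"ry":0,"rz":-3,"hand":0.04},{"dx":0,"dy":0,"dz":0,"rx":0,"ry":0,"rz":-3,"hand":0.04}]' >/dev/null && python3 up.py .0924 && 
python3 -m pendant '[{"dx":0,"dy":0,"dz":0,"rx":0,"ry":0,"rz":-3,"hand":0.04},{"dx":0,"dy":0,"dz":0,"rx":0,"ry":0,"rz":-3,"hand":0.04}]' >/dev/null && python3 up.py .0924 && 
python3 -m pendant '[{"dx":0,"dy":0,"dz":0,"rx":0,"ry":0,"rz":-3,"hand":0.04},{"dx":0,"dy":0,"dz":0,"rx":0,"ry":0,"rz":-3,"hand":0.04}]' >/dev/null && python3 up.py .0924 && 
python3 -m pendant '[{"dx":0,"dy":0,"dz":0,"rx":0,"ry":0,"rz":-3,"hand":0.04},{"dx":0,"dy":0,"dz":0,"rx":0,"ry":0,"rz":-3,"hand":0.04}]' >/dev/null && python3 up.py .0924 && 
python3 -m pendant '[{"dx":0,"dy":0,"dz":0,"rx":0,"ry":0,"rz":-3,"hand":0.04},{"dx":0,"dy":0,"dz":0,"rx":0,"ry":0,"rz":-3,"hand":0.04}]' >/dev/null && python3 up.py .0924; python3 st.py
```

```text
z 0.0935 Fz 8.8 Mz -0.15 q6 0.520
   z 0.0934 Fz 8.5 Mz -0.14 q6 0.415
   z 0.0928 Fz -1.6 Mz 0.09 q6 0.310
   z 0.0914 Fz -2.0 Mz 0.00 q6 0.205
t 12.7167 p [ 0.5175 -0.3366  0.0914] xaz 38.73637519050569 tilt [ 0.0005 -0.0005 -1.    ] F [-0.4505 -0.735  -1.9588] w 0.05447795955189492 g 63.55249313637614 q [-0.6894  0.4416  1.6154 -0.0001  1.0839  0.2054]
```

The cell dropped: the force vanished and z followed the command. I'll turn back 2° to centre it, then push down.

```bash
python3 -m pendant '[{"dx":0,"dy":0,"dz":0,"rx":0,"ry":0,"rz":2,"hand":0.04},{"dx":0,"dy":0,"dz":0.001,"rx":0,"ry":0,"rz":0,"hand":0.04},{"dx":0,"dy":0,"dz":0.001,"rx":0,"ry":0,"rz":0,"hand":0.04},{"dx":0,"dy":0,"dz":0,"rx":0,"ry":0,"rz":0,"hand":0.04}]' 60 >/dev/null && python3 up.py .08; python3 -m pendant '[{"dx":0,"dy":0,"dz":0.001,"rx":0,"ry":0,"rz":0,"hand":0.04},{"dx":0,"dy":0,"dz":0.001,"rx":0,"ry":0,"rz":0,"hand":0.04},{"dx":0,"dy":0,"dz":0,"rx":0,"ry":0,"rz":0,"hand":0.04}]' 60 >/dev/null && python3 up.py .08; python3 -m pendant '[{"dx":0,"dy":0,"dz":0.001,"rx":0,"ry":0,"rz":0,"hand":0.04},{"dx":0,"dy":0,"dz":0.001,"rx":0,"ry":0,"rz":0,"hand":0.04},{"dx":0,"dy":0,"dz":0,"rx":0,"ry":0,"rz":0,"hand":0.04}]' 60 >/dev/null; python3 st.py
```

```text
z 0.0890 Fz -1.7 Mz -0.01 q6 0.242
   z 0.0875 Fz 1.6 Mz 0.02 q6 0.243
t 13.55 p [ 0.5173 -0.3367  0.0855] xaz 36.58805921890725 tilt [ 0.0001 -0.0004 -1.    ] F [-1.1587 -0.793   4.2024] w 0.05440385275486824 g 64.01433857157826 q [-0.6896  0.4473  1.6225 -0.0003  1.0715  0.2428]
```

```bash
python3 -m pendant '[{"dx":0,"dy":0,"dz":0.001,"rx":0,"ry":0,"rz":0,"hand":0.04},{"dx":0,"dy":0,"dz":0.001,"rx":0,"ry":0,"rz":0,"hand":0.04},{"dx":0,"dy":0,"dz":0,"rx":0,"ry":0,"rz":0,"hand":0.04}]' 60 >/dev/null; python3 up.py .08; python3 -m pendant '[{"dx":0,"dy":0,"dz":0.001,"rx":0,"ry":0,"rz":0,"hand":0.04},{"dx":0,"dy":0,"dz":0,"rx":0,"ry":0,"rz":0,"hand":0.04},{"dx":0,"dy":0,"dz":0,"rx":0,"ry":0,"rz":0,"hand":0.04}]' 60 >/dev/null; python3 st.py
```

```text
z 0.0849 Fz 10.9 Mz 0.07 q6 0.243
t 14.05 p [ 0.5173 -0.3368  0.0849] xaz 36.59151627944552 tilt [ 0.0009 -0.0011 -1.    ] F [-4.7817  1.8989 15.6774] w 0.05422378160320569 g 65.347242616117 q [-0.6895  0.4475  1.6241 -0.0004  1.0687  0.2428]
```

```bash
python3 - <<'E'
from h import *
s=snap('scene','scene5.png')['frame']
cv2.imwrite('pics/v5.png',cv2.resize(s[165:255,345:425],(533,600),interpolation=cv2.INTER_CUBIC)[:,:,::-1])
E
python3 st.py
```

```text
t 14.1 p [ 0.5173 -0.3367  0.0849] xaz 36.592236182654894 tilt [ 0.0009 -0.0011 -1.    ] F [-3.8342  1.216  16.173 ] w 0.054868157957317615 g 65.33558629453182 q [-0.6895  0.4474  1.6241 -0.0003  1.0686  0.2428]
```

View pics/v5.png

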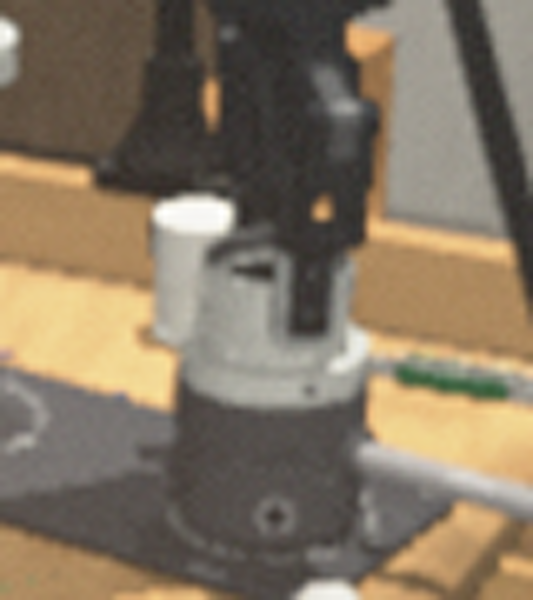

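The cell's skirt sits square on the seat (its lower rim runs along the seat at about y=370 in the crop). The lamp hasn't moved in the ring, and the arm is holding with about 16 N of downward push.

```bash
python3 -c "
from rig import manip
print(manip.sign_off())"
```

```text
the job is handed in; nothing more can be done
None
```

The lamp stands about 2 mm from the centre of the empty ring by my measurement, the filter cell is keyed and fully home on it, and the arm is still holding it down with about 16 N, so you can do up the set-screw; handed in at about 14 s, with no verdict returned.

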